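Clamp the countersink in the bench spindle

ROBOT

A 7-joint arm with a two-finger parallel gripper is mounted at the origin on the work surface. World frame = base frame: x ahead of the robot, y to its left, z up, the work surface at z = 0. Lengths are in m, angles in rad, forces in N, time in s.
With the tool pointing down it reaches from about 0.425 to 0.95 m from the base axis. Payload 4.7 kg.
Tool frame: the origin (TCP) lies at the very end of the fingers, on their centre line; the grasp point (between the pads) lies 19 mm behind it; z points along the fingers, y is the line along which they close (so a half turn about z gives the same grasp; the last joint's range is limited). The gripper opens to 87 mm and grips with 3 to 60 N. Pads are 19 mm wide; open, the fingers measure 117 mm over their backs; the gripper's body (75 mm by 190 mm) begins 51 mm behind the grasp point.
Start: joints at [-1.152, 0.469, -0.049, 1.532, 0.024, 1.141, -0.082], TCP at [0.292, 0.608, 0.223] pointing down, gripper open.
Joint ranges: [-2.59, 2.59], [-0.33, 1.99], [-1.39, 1.29], [0.1, 2.45], [-1.04, 4.18], [0.21, 1.99], [-2.66, 2.66]. Speed limits (rad/s): [2.57, 2.57, 3.14, 3.14, 3.14, 3.14, 3.14].

INTERFACE

Orientations are given as a unit quaternion [w, x, y, z].
In Python, from station import movep, move_l, set_joints, set_gripper, sleep, inverse_kinematics, get_obs, capture, get_calibration, PlanningError, sign_off gives the robot as it stands. The module is installed in compiled form; this text tells all that it offers. Calls block until the motion is done:
- movep(position, orientation): joint-space move of the TCP to a pose.
- move_l(position, orientation=None, speed=0.15): straight line of the TCP; orientation=None keeps the orientation; speed is the mean speed in m/s.
- set_joints(angles): joint-space move.
- set_gripper(opening, newtons=None): finger opening in m; newtons is the grip in N (None keeps the last); returns when the fingers have stopped.
- sleep(seconds).
- inverse_kinematics(position, orientation): joint angles nearest the present ones, or None.
- get_obs(): the state.
- capture(name): name is "scene" or "side" or "wrist"; returns the picture (420x560x3 uint8, red, green, blue); there is no depth.
- get_calibration(name): a dict with "fx", "fy", "cx", "cy" (pixels), "dist" ([k1, k2, p1, p2, k3] as OpenCV has them; the pictures are not rectified), "view" (4x4, takes a point from world to camera coordinates). Camera axes: x right, y up, looking along -z (the intrinsics and any distortion apply to the point x, -y, -z); pixel columns grow to the right and rows downward; lengths in m; the calibration is good to about 2 mm. A picture is of the moment at which its call begins: read the wrist's pose just before it. get_calibration takes no time and is no camera call; for the wrist camera it gives the pose at the moment of the call.
A pose or a line that the arm cannot do raises PlanningError and nothing moves.
- sign_off(): hands the job in; it is judged then, once.
The state is a dict: "clock": time; "joint_positions": joint angles; "dq": joint speeds; "tau": joint torques, N m; "ee_pos": TCP position; "orientation": TCP orientation; "wrist_force": force on the tool from outside, world axes, zero at the start; "moment": the same for the moment, N m; "opening": finger opening in m; "grip_force": force on a finger pad.
Only numpy, scipy, OpenCV 4.12 (cv2) and the standard library are available. Lean on these libraries where they do the work, as an engineer would, in place of code of your own. Each camera call takes 0.05 s, during which the arm holds its last target. There are 200 camera calls.

TASK

In this electronics lab, set the bit with the pointed, cone-shaped head (a countersink) shank down into the collet of the upright bench spindle, until its body sits on the nut. Then swing the nut's lever clockwise, seen from above, until the collet grips the shank tight, and let go.

Things in the scene. Friction and masses are not known exactly. Their poses are not given: they have to be found in the camera images.
- cone_centre (a point): Centre of the bit's body. Aluminium body 30 mm across, 46 tall: grasp here. Below it a 12 mm steel shank 50 long, last 8 mm narrowing to 5 at the foot; on top a dark steel cone 22 tall, point up. 180 g. It stands in one of 3 holes, 75 mm apart in a row, of a wooden rack 60 high, body resting on it; the other two bits differ only in head: ball, flat disc. z up the bit; y starts along the row.
- collet_mouth (a point): Mouth of the collet, on the spindle's vertical axis at the steel nut's top face, 72 mm above the table. Spindle: aluminium housing 64 mm across on a fixed grey 130 mm square foot; nut 57 across. The mouth is a funnel 25 wide narrowing to 19, hole 54 deep; inside, four brass jaws, 19 apart when open. Seated, the bit's body rests on the nut, its centre 23 mm above this point.
- lever_knob (a point): On the axis of the upright black knob at the end of the nut's lever, 88 mm above the table. Knob 18 mm across, 42 tall, from 64 to 106 mm above the table. It moves with the nut in a level circle of 90 mm radius about the spindle's axis. Grip it from above or push it.
- nut (a joint): Turn of the nut, rad: 0 open, growing clockwise seen from above. The lever starts roughly to the right of the spindle as the robot sees it (-y) and swings towards the robot. It takes about 4 N at the knob and stays where left. The jaws touch the shank at about 1.1; then it gets stiffer, the grip is tight from 1.2, and a stop ends the travel at 1.4.
Mind the look-alikes: they are no part of the job. Leave any red look-alike of the part that bears cone_centre alone. Leave any orange look-alike of the part that bears collet_mouth alone.

How it is judged:
On the way, in this order (a step that is already met when the one before it is completed fails the run):
1. the cone-headed bit is seated in the collet while the nut is still open (below 0.6 rad) (horizontal distance between cone_centre and collet_mouth below 0.01 m and z of cone_centre in the frame of collet_mouth between 0.016 and 0.03 m and angle between cone_centre's own z axis and vertical below 0.17 rad and value of joint nut below 0.6 rad), for 0.2 s.
2. the nut is turned to 1.2 rad or more on the seated bit (horizontal distance between cone_centre and collet_mouth below 0.01 m and z of cone_centre in the frame of collet_mouth between 0.016 and 0.03 m and angle between cone_centre's own z axis and vertical below 0.17 rad and value of joint nut above 1.2 rad), for 0.2 s.
At the end, for the whole second after the job is handed in: The cone-headed bit stands shank down in the collet: its body's centre within 10 mm of the spindle's axis and 16 to 30 mm above the mouth, upright within 10 degrees; the nut stays turned to at least 1.15 rad and is still (horizontal distance between cone_centre and collet_mouth below 0.01 m and z of cone_centre in the frame of collet_mouth between 0.016 and 0.03 m and angle between cone_centre's own z axis and vertical below 0.17 rad and value of joint nut above 1.15 rad and velocity of joint nut between -0.05 and 0.05 rad/s); the robot touches nothing.
It also fails if it takes over 53 s, if anything falls off the work surface, if the arm or the gripper's body presses on something with over 40 N, if the wrist force passes 120 N, or if a joint passes its speed limit or range.

## Working session

There is one attempt and no reset: what is moved stays moved. The work goes in short steps, each a Python script; the robot and the scene stay as the last script left them, time stands still between calls to the robot, and variables do not carry over. Pictures are saved under pics/ and viewed, at most 10 in all, crops included, and the job is handed in when it is done.

```bash
mkdir -p pics
cat > h.py <<'E'
import numpy as np, cv2
from station import *
def snap(n,f,box=None,s=1):
    im=capture(n)[:,:,::-1].copy()
    cv2.imwrite(f'pics/{f}_raw.png',im)
    return im
def ray(cal,u,v):
    K=np.array([[cal['fx'],0,cal['cx']],[0,cal['fy'],cal['cy']],[0,0,1.]])
    p=cv2.undistortPoints(np.array([[[u,v]]],float),K,np.array(cal['dist'],float))[0,0]
    V=np.array(cal['view']);R=V[:3,:3];c=-R.T@V[:3,3]
    d=R.T@np.array([p[0],-p[1],-1.]);return c,d/np.linalg.norm(d)
def onplane(cal,u,v,z):
    c,d=ray(cal,u,v);return c+d*(z-c[2])/d[2]
def proj(cal,P):
    V=np.array(cal['view']);q=V[:3,:3]@np.array(P)+V[:3,3]
    K=np.array([[cal['fx'],0,cal['cx']],[0,cal['fy'],cal['cy']],[0,0,1.]])
    return cv2.projectPoints(np.array([[[q[0],-q[1],-q[2]]]]),np.zeros(3),np.zeros(3),K,np.array(cal['dist'],float))[0].ravel()
E
python3 - <<'E'
from h import *
a=snap('scene','a');b=snap('side','b')
for n in('scene','side'):
    c=get_calibration(n);print(n,ray(c,280,210))
cv2.imwrite('pics/a.png',cv2.resize(a,(800,600)));cv2.imwrite('pics/b.png',cv2.resize(b,(800,600)))
print(get_obs()['orientation'],get_obs()['clock'])
E
```

```text
scene (array([0.81114268, 0.44886932, 0.8713577 ]), array([-0.2851267 , -0.43190296, -0.855665  ]))
side (array([0.17947697, 0.50736892, 0.47382841]), array([ 0.47516377, -0.67264709, -0.56724359]))
[-1.64223768e-04  2.22041543e-01  9.75036802e-01 -8.72403281e-04] 0.1
```

View pics/a.png

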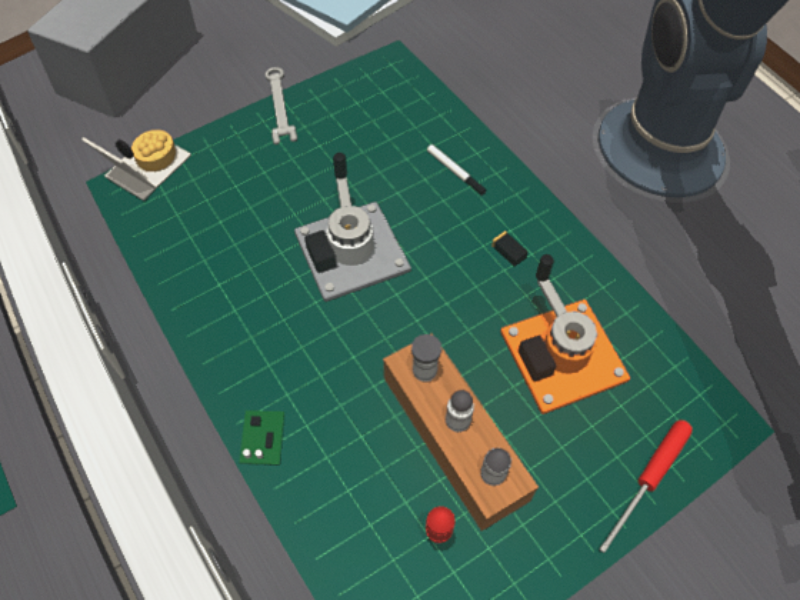

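View pics/b.png

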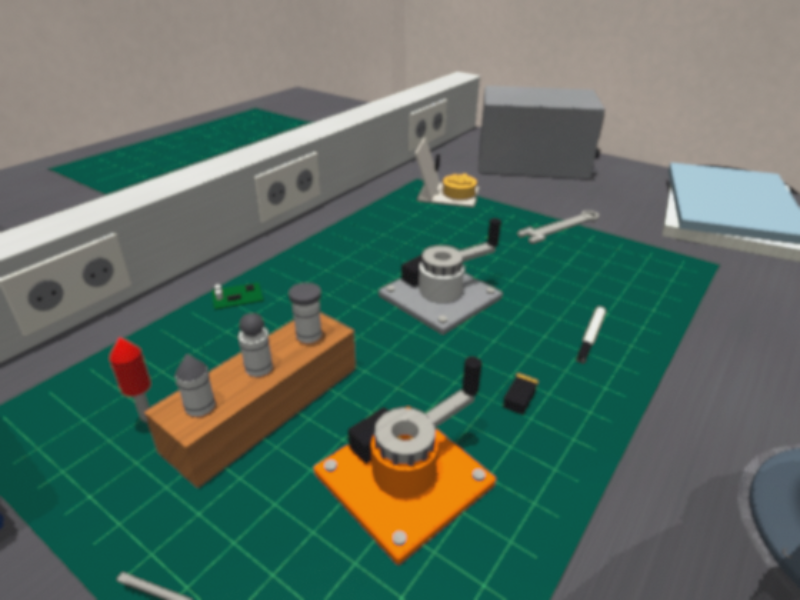

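Run:
```python
import cv2,numpy as np
a=cv2.imread('pics/a_raw.png');b=cv2.imread('pics/b_raw.png')
# raw: scene bits x260-380,y225-345 ; side bits x100-240,y190-310 ; spindles
f=lambda im,x,y,w,h:cv2.resize(im[y:y+h,x:x+w],(400,300),interpolation=cv2.INTER_CUBIC)
o=np.vstack([np.hstack([f(a,250,230,133,100),f(b,105,195,133,100)]),np.hstack([f(a,195,100,133,100),f(b,250,140,133,100)])])
cv2.imwrite('pics/c.png',o)
```

```text
(no output)
```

View pics/c.png

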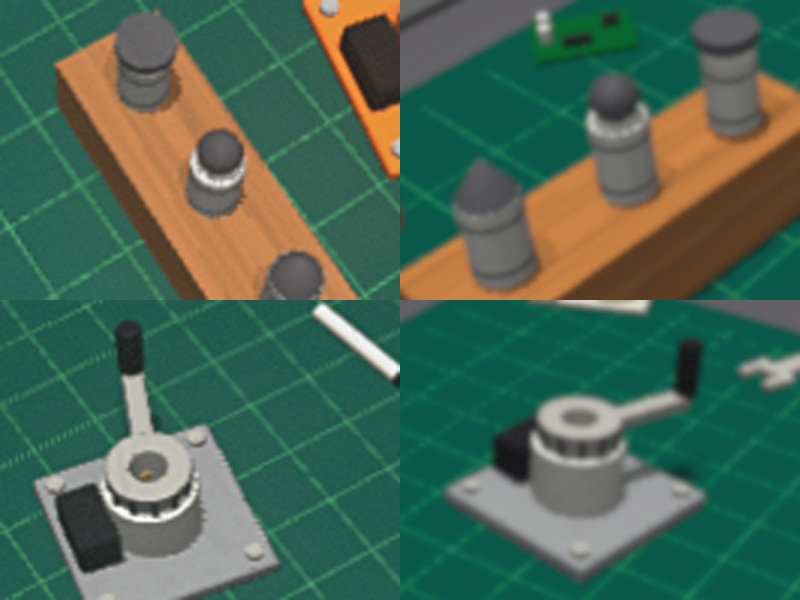

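Run:
```python
from h import *
S=get_calibration('scene');D=get_calibration('side')
def tri(p,q):
    A=[];b=[];
    for c,(u,v) in((S,p),(D,q)):
        o,d=ray(c,u,v);M=np.eye(3)-np.outer(d,d);A.append(M);b.append(M@o)
    return np.linalg.solve(sum(A),sum(b))
print('mouth',onplane(S,244.5,154.9,.072),onplane(D,309.5,178.9,.072),tri((244.5,154.9),(309.5,178.9)))
print('knob',onplane(S,237.9,116,.085),onplane(D,346.1,162.3,.085),tri((237.9,116),(346.1,162.3)))
print('tip',onplane(D,132.3,247.2,.128),'body',onplane(D,137.6,274.1,.083))
# heads of ball (centre) and disc top in scene for row direction: ball body bottom etc.
for t in(.083,.128):
    print(proj(S,onplane(D,132.3,247.2,.128)*[1,1,0]+[0,0,t]))
# wood rack top outline in scene
a=cv2.imread('pics/a_raw.png');h=cv2.cvtColor(a,cv2.COLOR_BGR2HSV)
m=cv2.inRange(h,(5,80,125),(20,200,255));m[:, :260]=0;m[:235]=0
m[:,378:]=0
n,l,s,c=cv2.connectedComponentsWithStats(m);k=1+np.argmax(s[1:,4]);print(s[k])
r=cv2.minAreaRect(np.argwhere(l==k)[:,::-1].astype(np.float32));bx=cv2.boxPoints(r)
print(bx,[onplane(S,*p,.06).round(4) for p in bx])
```

```text
mouth [ 0.53393827 -0.09630196  0.072     ] [ 0.53325368 -0.09485281  0.072     ] [ 0.53390711 -0.09643064  0.07129206]
knob [ 0.49882246 -0.17905397  0.085     ] [ 0.49757433 -0.18077603  0.085     ] [ 0.49800268 -0.18041603  0.08441086]
tip [0.57620798 0.28819242 0.128     ] body [0.57351364 0.29177163 0.083     ]
[347.51212493 325.44995088]
[351.01337228 315.89106403]
[ 268  241  109  122 3969]
[[267.4244  251.01956]
 [303.3732  227.75858]
 [376.48294 340.74637]
 [340.53415 364.00735]] [array([0.6051, 0.0974, 0.06  ]), array([0.5261, 0.0934, 0.06  ]), array([0.5458, 0.3308, 0.06  ]), array([0.6166, 0.3289, 0.06  ])]
```

```bash
cat >> h.py <<'E'
from scipy.spatial.transform import Rotation as Rn
def down(ydir):
    "tool z down, tool y along ydir (horizontal)"
    y=np.array([ydir[0],ydir[1],0.]);y/=np.linalg.norm(y);z=np.array([0,0,-1.])
    return np.roll(Rn.from_matrix(np.c_[np.cross(y,z),y,z]).as_quat(),1)
def best(p,ydir):
    r=[(q,inverse_kinematics(p,q)) for q in(down(ydir),down(-np.array(ydir)))]
    r=[x for x in r if x[1] is not None]
    q=min(r,key=lambda x:abs(x[1][6]));return q
E
python3 - <<'E'
from h import *
D=get_calibration('side')
print('red',onplane(get_calibration('scene'),308,366,.08),onplane(D,91,262,.08))
c=np.array([.577,.288]);
q,j=best([*c,.25],(1,-.066));print(np.round(j,2))
m=np.array([.5338,-.096])
for y in((1,-.066),(1,-1),(0,1),(1,1)):
    r=best([*m,.2],y);print(y,np.round(r[1],2))
for t in np.linspace(0,1.4,5):
    a=np.arctan2(-.084,-.0353)-t
    u=np.array([np.cos(a),np.sin(a)]);p=m+.09*u
    print(p,[None if k is None else np.round(k,2) for k in(inverse_kinematics([*p,.08],down(s*np.array([-u[1],u[0]]))) for s in(1,-1))])
movep([*c,.25],q)
o=get_obs();print(o['ee_pos'],o['clock'])
W=get_calibration('wrist')
w=snap('wrist','w1')
print(proj(W,[*c,.128]),proj(W,[*c,.06]))
cv2.imwrite('pics/w1.png',w)
E
```

```text
red [0.66475904 0.3065151  0.08      ] [0.65129456 0.31440639 0.08      ]
[-0.75  0.4   0.31  1.59 -0.13  1.16 -0.48]
(1, -0.066) [-0.4   0.31  0.63  1.9  -0.21  1.    0.25]
(1, -1) [-0.47  0.32  0.71  1.91 -0.25  1.   -0.43]
(0, 1) [-0.57  0.36  0.86  1.91 -0.31  1.01 -1.15]
(1, 1) [-0.34  0.3   0.55  1.9  -0.18  0.99  1.07]
[ 0.49893228 -0.17897133] [array([-0.41,  0.56,  0.91,  2.05, -0.61,  0.82,  0.47]), array([ 1.11,  0.74, -1.18,  1.97,  0.82,  1.02,  2.28])]
[ 0.47259553 -0.16198494] [array([-0.49,  0.54,  0.98,  2.12, -0.64,  0.8 ,  0.14]), array([ 1.01,  0.57, -0.99,  2.04,  0.64,  0.87,  2.05])]
[ 0.4536801  -0.13699758] [array([-0.55,  0.5 ,  0.98,  2.17, -0.61,  0.77, -0.26]), array([-0.09,  0.35,  0.35,  2.15, -0.19,  0.67,  2.44])]
[ 0.44447957 -0.10703907] [array([-0.61,  0.46,  0.96,  2.21, -0.57,  0.74, -0.7 ]), array([-0.18,  0.33,  0.39,  2.19, -0.2 ,  0.66,  2.04])]
[ 0.44610955 -0.07574202] [array([-0.7 ,  0.47,  1.  ,  2.22, -0.59,  0.74, -1.1 ]), array([-0.26,  0.32,  0.4 ,  2.2 , -0.2 ,  0.65,  1.63])]
[0.57577531 0.29050642 0.24965258] 1.6833
[278.57652376 206.18198764] [278.50153353 191.17391345]
```

View pics/w1.png

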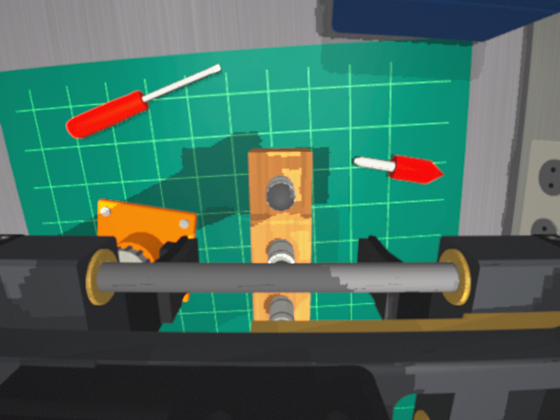

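Run:
```python
from h import *
o=get_obs();print(o['ee_pos'],o['orientation'],o['clock'],np.round(o['dq'],3))
W=get_calibration('wrist');c=np.array([.577,.288])
w=cv2.imread('pics/w1_raw.png');h=cv2.cvtColor(w,cv2.COLOR_BGR2HSV)
m=(h[:,:,1]<90).astype(np.uint8);r=np.zeros_like(m);r[155:232,252:311]=m[155:232,252:311]
n,l,s,ce=cv2.connectedComponentsWithStats(r);
for k in range(1,n):
    if s[k,4]>60: print(s[k],ce[k])
t=np.linspace(0,6.28,60)
P=np.array([proj(W,[c[0]+.015*np.cos(x),c[1]+.015*np.sin(x),z]) for z in(.06,.106) for x in t]+[proj(W,[*c,.128])])
print(P.min(0),P.max(0))
for dx in([.01,0],[0,.01]): print(proj(W,[*(c+dx),.09])-proj(W,[*c,.09]))
cv2.imwrite('pics/w1c.png',cv2.resize(w[150:240,220:340],(800,600),interpolation=cv2.INTER_CUBIC))
```

```text
[0.57579852 0.29041771 0.24962454] [-6.06479665e-04  7.28633702e-01  6.84903311e-01 -1.22129836e-04] 1.7333 [ 0.001 -0.001  0.007 -0.     0.004  0.    -0.   ]
[266 176  30  35 825] [280.11878788 193.14545455]
[263.28608568 177.89347027] [293.66274753 215.13871368]
[ 9.64222984 -0.58288823]
[-0.59930677 -9.47484024]
```

View pics/w1c.png

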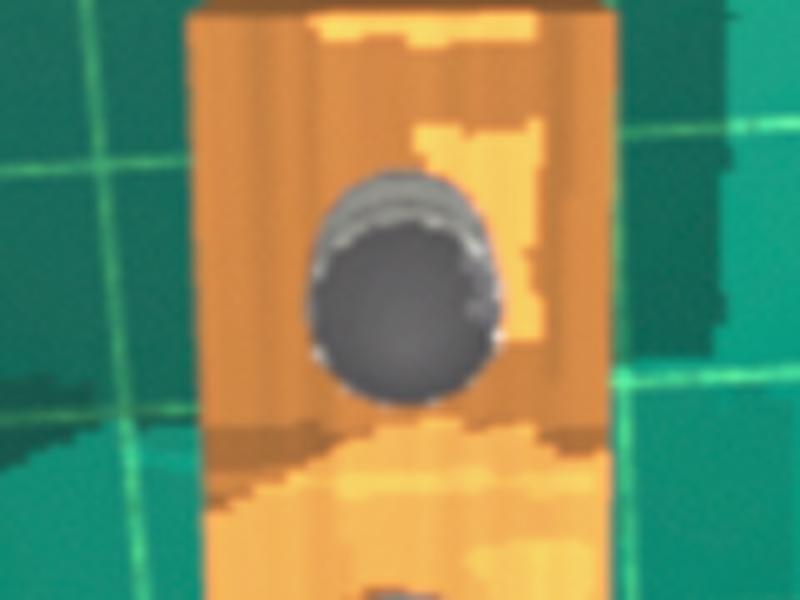

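```bash
cat >> h.py <<'E'
def goto(p,q,speed=.15,n=2,tol=.0012):
    "straight line, then correct the steady error seen in ee_pos"
    p=np.array(p,float);cmd=p.copy();move_l(cmd,q,speed)
    for _ in range(n):
        sleep(.1);e=p-get_obs()['ee_pos']
        if np.linalg.norm(e)<tol: break
        cmd=cmd+e;move_l(cmd,q,.05)
    return cmd
def st():
    o=get_obs();print('t',round(o['clock'],2),'tcp',np.round(o['ee_pos'],4),'F',np.round(o['wrist_force'],1),'open',round(o['opening'],4),'grip',round(o['grip_force'],1))
E
python3 - <<'E'
from h import *
c=np.array([.5793,.2906]);q,_=best([*c,.25],(1,-.066))
set_gripper(.06,25)
goto([*c,.16],q,.2);st()
goto([*c,.070],q,.15,1);st()
set_gripper(0.0,25);sleep(.1);st()
move_l([*c,.25],q,.2);sleep(.1);st()
m=np.array([.5336,-.0958]);q,_=best([*m,.22],(1,-.066))
movep([*m,.22],q);sleep(.1);st()
W=get_calibration('wrist');w=snap('wrist','w2');cv2.imwrite('pics/w2.png',w)
print(proj(W,[*m,.072]),[proj(W,[m[0]+a,m[1]+b,.072]).round(1) for a,b in((.0285,0),(-.0285,0),(0,.0285),(0,-.0285))])
E
```

```text
t 3.81 tcp [0.5794 0.2906 0.1597] F [-0.3 -0.3 -0.1] open 0.0602 grip 0.0
t 4.91 tcp [0.5784 0.2903 0.0691] F [-0.   0.1 -0.1] open 0.0598 grip 0.0
t 5.66 tcp [0.5783 0.2902 0.0686] F [ 0.2 -0.2 -0.6] open 0.0286 grip 25.0
t 6.82 tcp [0.5784 0.2902 0.2482] F [-0.4 -0.4 -2.1] open 0.0284 grip 24.9
t 8.37 tcp [ 0.5343 -0.0942  0.2199] F [-0.7 -0.3 -2.2] open 0.0282 grip 24.9
[276.33511495 198.83122404] [array([304.8, 197.1]), array([247.9, 200.6]), array([274.5, 170.5]), array([278.1, 225.9])]
```

View pics/w2.png

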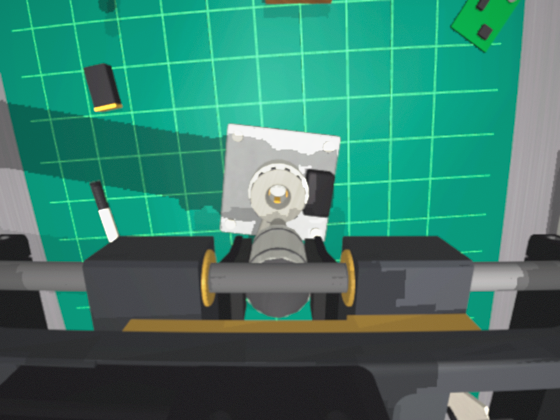

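Run:
```python
from h import *
W=get_calibration('wrist');print(get_obs()['ee_pos'])
o=get_obs()['ee_pos']
for z in(.23,.21,.168,.16): print(z,proj(W,[o[0],o[1],z]).round(1))
w=cv2.imread('pics/w2_raw.png');cv2.imwrite('pics/w2c.png',cv2.resize(w[150:240,220:340],(800,600),interpolation=cv2.INTER_CUBIC))
```

```text
[ 0.53418222 -0.09437521  0.21994405]
0.23 [276.2 264.8]
0.21 [276.3 250.1]
0.168 [276.6 227.3]
0.16 [276.6 223.9]
```

View pics/w2c.png

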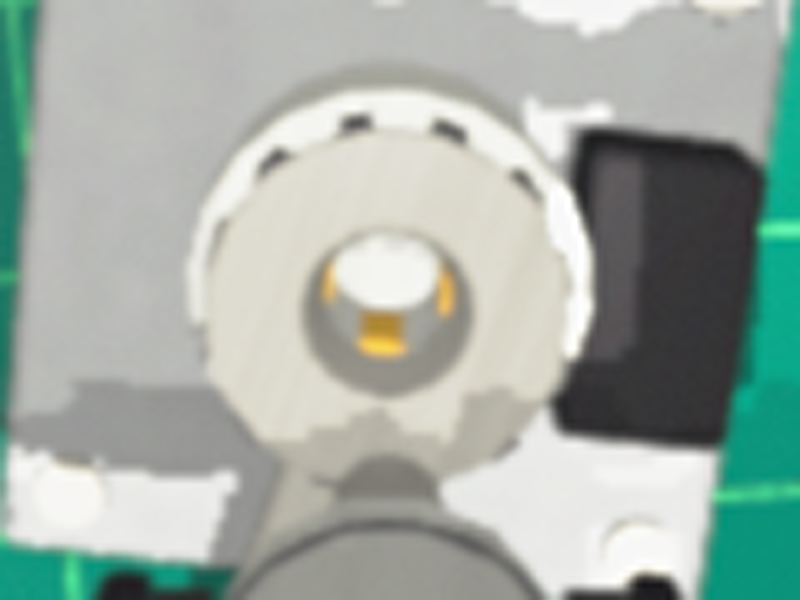

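Run:
```python
from h import *
m=np.array([.5342,-.0952]);q,_=best([*m,.22],(1,-.066))
cmd=goto([*m,.15],q,.15,2,.0006);st()
for z in(.13,.115,.10,.09,.084,.082):
    move_l([*cmd[:2],z],q,.06);o=get_obs();st()
    if abs(o['wrist_force'][2]+2.2)>12 or np.hypot(*o['wrist_force'][:2])>12: print('contact');break
```

```text
t 9.73 tcp [ 0.5343 -0.0953  0.1498] F [ 0.8  0.4 -1.8] open 0.0285 grip 24.9
t 10.21 tcp [ 0.5337 -0.0953  0.1294] F [-0.4  0.  -1.4] open 0.0284 grip 24.9
t 10.61 tcp [ 0.5337 -0.0952  0.1145] F [-0.2 -0.1 -1.9] open 0.0281 grip 24.9
t 11.01 tcp [ 0.5337 -0.0952  0.0995] F [-0.6 -0.8 -2.3] open 0.0285 grip 24.9
t 11.32 tcp [ 0.5337 -0.0952  0.0895] F [-0.2  0.1 -2.1] open 0.0282 grip 24.9
t 11.57 tcp [ 0.5338 -0.0952  0.0836] F [ 1.2  0.9 -1.3] open 0.0281 grip 24.9
t 11.82 tcp [ 0.534  -0.0952  0.082 ] F [ 0.2 -0.3 -2.2] open 0.028 grip 24.9
```

Run:
```python
from h import *
o=get_obs();q=o['orientation']
q,_=best([.5342,-.0952,.1],(1,-.066))
for z in(.081,.080,.079):
    move_l([.5345,-.0952,z],q,.03);sleep(.05);st()
    if get_obs()['wrist_force'][2]>3: break
set_gripper(.06,25);sleep(.2);st()
move_l([.5345,-.0952,.23],q,.2);st()
a=snap('scene','s3');b=snap('side','d3')
f=lambda im,x,y,w,h:cv2.resize(im[y:y+h,x:x+w],(400,300),interpolation=cv2.INTER_CUBIC)
cv2.imwrite('pics/s3.png',np.hstack([f(a,195,90,133,100),f(b,250,110,133,100)]))
```

```text
t 12.12 tcp [ 0.5345 -0.0952  0.081 ] F [ 1.1 -0.8 -1.5] open 0.0282 grip 24.9
t 12.43 tcp [ 0.5347 -0.0953  0.0804] F [-1.3  1.2  4.1] open 0.0284 grip 25.0
t 13.46 tcp [ 0.5345 -0.0952  0.08  ] F [-0.3 -0.4  0.8] open 0.06 grip 0.0
t 14.36 tcp [ 0.5337 -0.095   0.2289] F [ 0.2  1.2 -0.4] open 0.0601 grip 0.0
```

View pics/s3.png

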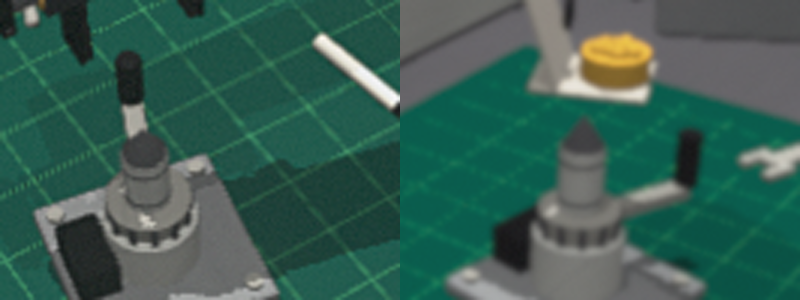

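```bash
cat > turn.py <<'E'
from h import *
m=np.array([.534,-.0954])
a0=np.arctan2(-.0846,-.0356)
def pose(t,z):
    a=a0-t;u=np.array([np.cos(a),np.sin(a)]);return [*(m+.09*u),z],down([-u[1],u[0]])
def ang():
    d=np.array(get_obs()['ee_pos'][:2])-m;return (a0-np.arctan2(d[1],d[0]))%(2*np.pi),np.hypot(*d)
E
python3 - <<'E'
from turn import *
p,q=pose(0,.2)
movep(p,q)
set_gripper(.05,25)
p,q=pose(0,.075);goto(p,q,.15,2,.0015);st()
set_gripper(0,25);sleep(.1);st();print(ang())
for t in np.arange(.1,.71,.1):
    p,q=pose(t,.075);move_l(p,q,.06)
    o=get_obs();print(np.round(ang(),3),np.round(o['wrist_force'],1),round(o['opening'],4),round(o['clock'],1))
    if np.linalg.norm(o['wrist_force'])>30: break
E
```

```text
t 16.53 tcp [ 0.4999 -0.1786  0.076 ] F [ 0.2 -0.1 -0.8] open 0.0501 grip 0.0
t 17.3 tcp [ 0.4987 -0.1782  0.075 ] F [-2.3  0.3  0.9] open 0.0173 grip 25.0
(np.float64(0.0044639603780860515), np.float64(0.09001654528755536))
[0.104 0.09 ] [-1.3  0.8  2.8] 0.0171 17.6
[0.202 0.09 ] [-2.6  0.8  1.9] 0.0171 17.9
[0.302 0.09 ] [-0.8  1.4  1.6] 0.0172 18.2
[0.402 0.09 ] [-0.9  1.5  1.8] 0.0173 18.5
[0.502 0.09 ] [-0.9  1.6  1.4] 0.0168 18.8
[0.602 0.09 ] [-1.   1.6  1. ] 0.0173 19.1
[0.702 0.09 ] [-0.3  1.5  0.4] 0.0172 19.4
```

Run:
```python
from turn import *
for t in [.8,.9,1.0,1.1,1.15,1.2,1.25,1.29,1.32]:
    p,q=pose(t,.075);move_l(p,q,.05)
    o=get_obs();print(np.round(ang(),3),np.round(o['wrist_force'],1),round(o['opening'],4),round(o['clock'],1))
    if np.linalg.norm(o['wrist_force'])>45: break
sleep(.3);st();print(ang())
b=snap('side','d4');a=snap('scene','s4')
f=lambda im,x,y,w,h:cv2.resize(im[y:y+h,x:x+w],(400,300),interpolation=cv2.INTER_CUBIC)
cv2.imwrite('pics/s4.png',np.hstack([f(a,170,70,186,140),f(b,230,90,186,140)]))
```

```text
[0.799 0.09 ] [-0.   1.2 -1.7] 0.0169 19.7
[0.9  0.09] [ 1.4  1.1 -1.7] 0.0172 20.1
[0.998 0.09 ] [ 1.5  0.4 -1.9] 0.0172 20.4
[1.096 0.09 ] [ 2.4 -0.3 -3.2] 0.0176 20.7
[1.143 0.09 ] [ 2.2 -1.9 -3.8] 0.0172 21.0
[1.178 0.09 ] [ 3.1 -5.2 -6. ] 0.0171 21.2
[1.18  0.089] [  2.9 -16.5 -12.5] 0.0172 21.5
[1.181 0.089] [  3.7 -26.7 -16.4] 0.0171 21.7
[1.18  0.088] [  3.5 -31.2 -19.9] 0.0171 22.0
t 22.28 tcp [ 0.4457 -0.0947  0.0754] F [  4.3 -31.8 -18.9] open 0.017 grip 25.2
(np.float64(1.1802141039281189), np.float64(0.08833769047007864))
```

View pics/s4.png

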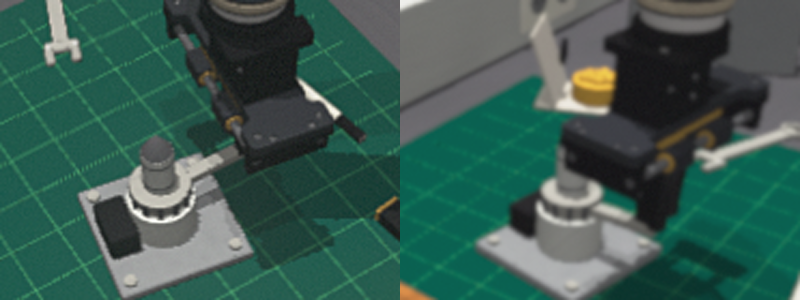

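Run:
```python
from turn import *
S=get_calibration('scene')
def lev(f,ctr_t):
    w=cv2.imread(f'pics/{f}_raw.png')
    best_=[]
    # angular brightness profile on rings in plane z=.064
    for r in(.040,.046,.052,.058):
        prof=[]
        ts=np.linspace(ctr_t-.5,ctr_t+.5,101)
        for t in ts:
            a=a0-t;u,v=proj(S,[m[0]+r*np.cos(a),m[1]+r*np.sin(a),.064])
            px=cv2.getRectSubPix(w,(1,1),(float(u),float(v)))[0,0].astype(float)
            prof.append(px[2]-.5*px[1])   # red minus half green: mat is dark green, lever pale
        prof=np.array(prof);hi=prof>(prof.min()+prof.max())/2
        best_.append((round(ts[hi].mean(),3),round(np.ptp(ts[hi]),2)))
    return best_
print(lev('a',0),lev('s3',0));print(lev('s4',1.2))
o=get_obs();print(o['moment'],np.round(o['tau'],1),np.round(o['joint_positions'],2),np.round(down([0,1]),3),o['orientation'])
```

```text
[(np.float64(-0.025), np.float64(0.37)), (np.float64(-0.02), np.float64(0.3)), (np.float64(-0.02), np.float64(0.28)), (np.float64(-0.02), np.float64(0.24))] [(np.float64(0.02), np.float64(0.82)), (np.float64(0.025), np.float64(0.73)), (np.float64(0.035), np.float64(0.53)), (np.float64(0.0), np.float64(0.28))]
[(np.float64(1.0), np.float64(0.56)), (np.float64(1.226), np.float64(0.92)), (np.float64(1.075), np.float64(0.45)), (np.float64(1.15), np.float64(0.26))]
[-6.62195035 -0.71863206  0.16737536] [-13.6 -38.   -3.6 -15.2  -4.3   6.5  -0.2] [-0.62  0.44  0.91  2.22 -0.53  0.69 -1.06] [0. 0. 1. 0.] [ 0.00983791  0.99701371 -0.07647161  0.00435633]
```

Run:
```python
from turn import *
S=get_calibration('scene')
print('orange knob',onplane(S,381.5,180.5,.106),'mouth',onplane(S,402.5,233,.072))
p,q=pose(1.25,.075);move_l(p,q,.05);sleep(.1);st();print(ang())
set_gripper(0,45);st()
for t in(1.3,1.36,1.42,1.48):
    p,q=pose(t,.075);q=pose(1.25,0)[1];move_l(p,q,.05);sleep(.1)
    o=get_obs();print(t,np.round(ang(),3),np.round(o['wrist_force'],1),round(o['opening'],4),round(o['clock'],1))
    if np.linalg.norm(o['wrist_force'])>60 or ang()[0]>1.3: break
```

```text
orange knob [0.36887887 0.1108595  0.106     ] mouth [0.38906079 0.2044236  0.072     ]
t 22.76 tcp [ 0.4452 -0.0948  0.0752] F [  3.9 -16.3 -14.2] open 0.0171 grip 25.0
(np.float64(1.1788018168624461), np.float64(0.0888407960877161))
t 22.98 tcp [ 0.4452 -0.0949  0.0752] F [  4.  -15.9 -13.7] open 0.017 grip 45.0
1.3 [1.181 0.089] [  3.  -26.6 -17.4] 0.017 23.3
1.36 [1.183 0.089] [  1.7 -39.5 -21.5] 0.017 23.7
1.42 [1.185 0.089] [ -0.4 -53.5 -23.4] 0.0171 24.0
1.48 [1.187 0.089] [ -3.8 -65.3 -25.5] 0.0171 24.4
```

Run:
```python
from turn import *
S=get_calibration('scene');k=1/1.42857
def yaw(c,z=.008):
    P=np.array([onplane(S,u*k,v*k,z)[:2] for u,v in c])
    e=[P[1]-P[0],P[2]-P[1],P[3]-P[2],P[0]-P[3]]
    print(P.mean(0).round(3),[(round(np.linalg.norm(x),3),round(np.degrees(np.arctan2(x[1],x[0]))%90,1)) for x in e])
yaw([(297,233),(376,207),(409,268),(327,297)])
yaw([(503,325),(585,302),(628,377),(547,410)])
for n,p in(('grey box',(321,250)),('orange box',(537,357))): print(n,onplane(S,p[0]*k,p[1]*k,.04))
print('grey lever deg',np.degrees(a0))
o=get_obs();print(np.round(o['wrist_force'],1),np.round(o['moment'],2),np.round(o['ee_pos'],4))
```

```text
[ 0.535 -0.093] [(np.float64(0.123), np.float64(79.4)), (np.float64(0.119), np.float64(80.7)), (np.float64(0.122), np.float64(79.7)), (np.float64(0.119), np.float64(81.2))]
[0.384 0.201] [(np.float64(0.122), np.float64(73.9)), (np.float64(0.122), np.float64(77.4)), (np.float64(0.121), np.float64(78.5)), (np.float64(0.132), np.float64(77.9))]
grey box [ 0.58088689 -0.0972086   0.04      ]
orange box [0.43550371 0.19439799 0.04      ]
grey lever deg -112.82154218581108
[ -3.8 -65.3 -25.5] [-13.58   1.01  -0.  ] [ 0.4454 -0.0941  0.0753]
```

Run:
```python
from turn import *
t=1.185;q=pose(1.25,0)[1]
p,_=pose(t,.075);move_l(p,q,.03);sleep(.2);st();print(ang())
set_gripper(.04,20);sleep(.2);st()
x=get_obs()['ee_pos']
move_l([x[0],x[1],.25],q,.12);sleep(.2);st()
p2=[.45,.10,.30];movep(p2,q);sleep(.3);st()
a=snap('scene','s5');b=snap('side','d5')
f=lambda im,x,y,w,h:cv2.resize(im[y:y+h,x:x+w],(400,300),interpolation=cv2.INTER_CUBIC)
cv2.imwrite('pics/s5.png',np.hstack([f(a,170,70,186,140),f(b,230,90,186,140)]))
```

```text
t 25.63 tcp [ 0.4451 -0.0953  0.0751] F [ 4.6 -3.3 -8.2] open 0.0171 grip 45.0
(np.float64(1.1735895154479117), np.float64(0.08889935939367966))
t 26.55 tcp [ 0.444  -0.0943  0.075 ] F [-0.1 -0.4 -0.7] open 0.0398 grip 0.0
t 28.36 tcp [ 0.4438 -0.0943  0.2497] F [ 0.6  0.1 -0.3] open 0.0404 grip 0.0
t 29.48 tcp [0.4501 0.0986 0.2998] F [-0.   0.8  0.2] open 0.0402 grip 0.0
```

View pics/s5.png

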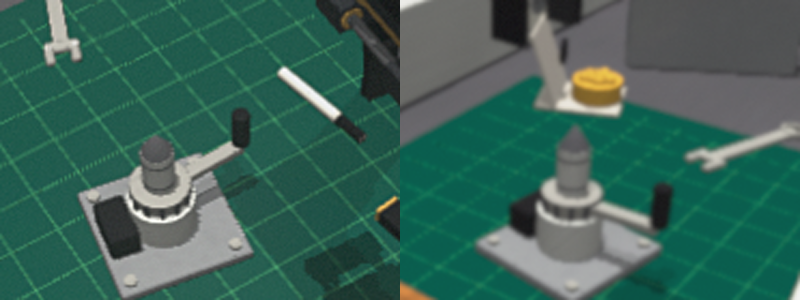

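Run:
```python
from turn import *
S=get_calibration('scene');D=get_calibration('side')
for P in(onplane(S,170+241*.465,70+128*.465,.085),onplane(D,230+261*.465,90+206*.465,.085)):
    d=P[:2]-m;print(P,np.hypot(*d),'turned',(a0-np.arctan2(d[1],d[0]))%6.283,'from foot -y',(np.radians(-99.8)-np.arctan2(d[1],d[0]))%6.283)
```

```text
[ 0.4441567  -0.10063159  0.085     ] 0.08999548519527609 turned 1.1143207789645686 from foot -y 1.3415895637943112
[ 0.44419817 -0.10132926  0.085     ] 0.08999735978953637 turned 1.1065549391182867 from foot -y 1.3338237239480293
```

```bash
python3 -c "
from station import *
print(sign_off())"
```

```text
the job is handed in; nothing more can be done
None
```

The cone-headed bit is seated upright in the grey spindle's collet, the lever is turned clockwise to a hard stop and released, and the job is handed in; no verdict came back, and the final nut angle of about 1.34 rad is an estimate that takes the lever to have started near 0.2 rad (measured turn 1.11–1.18 rad).

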